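Find the steel-cored weight by heft and load the glue press

ROBOT

A 6-joint arm with a two-finger parallel gripper is mounted at the origin on the work surface. World frame = base frame: x ahead of the robot, y to its left, z up, the work surface at z = 0. Lengths are in m, angles in rad, forces in N, time in s.
With the tool pointing down it reaches from about 0.425 to 0.95 m from the base axis. Payload 3.5 kg.
Tool frame: the origin (TCP) lies midway between the tips of the shut fingers; the grasp point (between the pads) lies 19 mm behind it; z points along the fingers, y is the line along which they close (so a half turn about z gives the same grasp; the last joint's range is limited). The gripper opens to 85 mm and grips with 20 to 120 N. Pads are 22 mm wide; open, the fingers measure 114 mm over their backs; the gripper's body (76 mm by 85 mm) begins 54 mm behind the grasp point. The pads swing forward as they close: fully open they stand 13 mm farther back than shut.
Start: joints at [-1.404, 0.286, 1.577, -0, 1.279, -0.15], TCP at [0.21, -0.641, 0.231] pointing down, gripper open.
Joint ranges: [-2.77, 2.77], [-0.9, 2.22], [0.21, 2.48], [-1.53, 4.67], [0.24, 2.81], [-2.84, 2.84]. Speed limits (rad/s): [2.79, 2.79, 3.14, 3.14, 3.14, 3.14].

INTERFACE

Orientations are given as a unit quaternion [x, y, z, w].
In Python, from plant import ctrl, cams, order gives the robot as it stands.
- The arm moves only by the tool move_arm, never from a script. Its argument "plan" is one flat list of numbers, 7 for each row, row after row: the shift along the world's x, y, z in mm, then the turn, a rotation vector about the world's x, y, z in degrees, then the finger opening in mm, from 0 to 85.4. A call has 1 to 12 rows; each row shifts and turns the commanded pose from where the row before left it; what a row does not reach is not made up. A row lasts 1/10 s, in which the tool goes at most 50 mm and 8.59 degrees, less where a joint would pass 70% of its speed; a pose out of reach is approached as far as the arm can. A call is refused whole if a number of a shift passes 50 or a number of a turn 8.59, either way. A call with a gripper value outside its range is refused whole. The fingers move at their own pace and stop on an object; "newtons" is the grip in N (left out, the last holds). Time passes only in rows, so rows that do not move let the fingers close. It gives the time, the measured TCP pose, the force, the opening and the grip force at its end, in the units of the state.
- ctrl.get_state(): the state, without advancing time (a new reading comes with each control period).
- cams.read_camera(name): name is "scene" or "top"; returns a dict with "color" (384x512x3 uint8, red, green, blue), "fov_y" (degrees; the focal length in pixels is half the picture's height over the tangent of half this angle, whatever the lens; pixels are square), "cx", "cy" (the principal point, pixels), "k1" (the pictures are not rectified: a ray, as slopes to the right and down, at radius r is drawn at 1 + k1 r^2 times it, then the intrinsics apply), "origin" and "orientation" of the camera in the world. Camera axes: x right, y up, looking along -z (the intrinsics and any distortion apply to the point x, -y, -z); pixel columns grow to the right and rows downward; lengths in m; the calibration is good to about 2 mm. A picture is of the moment at which its call begins. There is no depth.
- order.sign_off(): hands the job in; it is judged then, once.
The state is a dict: "time": time; "qpos": joint angles; "dq": joint speeds; "joint_efforts": joint torques, N m; "eef_pos": TCP position; "tcp_rot": TCP orientation; "contact_force": force on the tool from outside, world axes, zero at the start; "wrist_torque": the same for the moment, N m; "opening": opening from 0.0 (shut) to 1.0 (fully open); "finger_force": force on a finger pad.
Only numpy, scipy, OpenCV 4.12 (cv2) and the standard library are available. Lean on these libraries where they do the work, as an engineer would, in place of code of your own. Each camera call takes 0.05 s, during which the arm holds its last target. There are 200 camera calls.

TASK

One of the three look-alike red blocks has a steel core, the other two are wooden inside: feel by lifting which is the heavy one and set it down gently, upright in the middle of the sprung plate of the glue-up stand, so that the plate stays pressed fully down on the glued panel. Leave the two light blocks standing on the bench where they were, and never let go of a light one on the plate. Do not drop a block, and leave the spray can, tape measure and clamp alone.

Things in the scene. Friction and masses are not known exactly. Their poses are not given: they have to be found in the camera images.
- block_a: One of three look-alike red blocks, 80 x 80 x 60 mm high, pale handle on top (100 mm in all). Origin: centre of the underside; z up, x along the handle. A loose core is shut inside: steel in one block (0.6 to 0.95 kg in all), wood in the others (0.16 to 0.28 kg). Which is steel changes every start, regardless of name or place; only felt, e.g. as force on the hand when lifted clear.
- grip_a (a point): Middle of block_a's handle bar, on the block's vertical axis 91 mm above its underside. The bar is 72 mm long (block's x), 22 mm wide (y) and 18 mm high, carried on a 12 mm post at each end, 22 mm clear above the block. Grip it across its 22 mm.
- block_b: One of three look-alike red blocks, 80 x 80 x 60 mm high, pale handle on top (100 mm in all). Origin: centre of the underside; z up, x along the handle. A loose core is shut inside: steel in one block (0.6 to 0.95 kg in all), wood in the others (0.16 to 0.28 kg). Which is steel changes every start, regardless of name or place; only felt, e.g. as force on the hand when lifted clear.
- grip_b (a point): Middle of block_b's handle bar, on the block's vertical axis 91 mm above its underside. The bar is 72 mm long (block's x), 22 mm wide (y) and 18 mm high, carried on a 12 mm post at each end, 22 mm clear above the block. Grip it across its 22 mm.
- block_c: One of three look-alike red blocks, 80 x 80 x 60 mm high, pale handle on top (100 mm in all). Origin: centre of the underside; z up, x along the handle. A loose core is shut inside: steel in one block (0.6 to 0.95 kg in all), wood in the others (0.16 to 0.28 kg). Which is steel changes every start, regardless of name or place; only felt, e.g. as force on the hand when lifted clear.
- grip_c (a point): Middle of block_c's handle bar, on the block's vertical axis 91 mm above its underside. The bar is 72 mm long (block's x), 22 mm wide (y) and 18 mm high, carried on a 12 mm post at each end, 22 mm clear above the block. Grip it across its 22 mm.
- stand: Glue-up stand fixed on the bench: plywood base 170 (x) x 150 (y) x 18 mm with a freshly glued panel 90 x 90 mm lying on it, and above that a sprung aluminium pressing plate. Origin: centre of the base's underside, on the bench; z up.
- plate_top (a point): Centre of the pressing plate's upper face, 64 mm above the bench while the plate is up and 52 mm when fully down. The plate is 140 mm (stand's x) by 120 mm (stand's y), nothing stands above it.
- press (a joint): How far the pressing plate has sunk: 0 = up, 12 mm gap to the panel; 0.012 m = fully down on the panel. It starts to move under about 3.5 N and is fully down from about 4.7 N, and springs up again when unloaded: the steel-cored block holds it down, a wooden-cored one does not move it.
- spray_can: Bystander: upright spray can, 60 mm diameter, 190 mm tall. Origin: centre of the underside.
- tape: Bystander: yellow and black tape measure, 60 x 36 x 55 mm high. Origin: centre of the underside.
- g_clamp: Bystander: dark steel G-clamp lying flat, about 165 x 85 x 16 mm. Origin: middle of its spine's underside, the 120 mm spine along x, the arms reaching to +y.
Not all that is in view belongs to the job. Leave any green or pink look-alike of the block_c alone.

How it is judged:
By the outcome, as a careful person would: the job done as asked, in the order asked, and still so for the second after the job is handed in, with the robot touching nothing.
It also fails if it takes over 72 s, if anything falls off the work surface, if the arm or the gripper's body presses on something with over 40 N, if the wrist force passes 120 N, or if a joint passes its speed limit or range.

## Working session

There is one attempt and no reset: what is moved stays moved. The work goes in short steps, Python scripts to look and compute and a tool call to move; the robot and the scene stay as the last step left them, time stands still between calls to the robot, and variables do not carry over. Pictures are saved under pics/ and viewed, at most 10 in all, crops included, and the job is handed in when it is done.

Besides the shell and the picture viewer there is one more tool, called after ">>>" as name(argument=value, ...), one argument or row to a line, values as JSON. move_arm: Moves the arm, as the interface text tells. Its arguments: {"type":"object","properties":{"plan":{"type":"array","items":{"type":"number"}},"newtons":{"type":"number"}},"required":["plan"]}

```bash
mkdir -p pics
cat > h.py <<'E'
import numpy as np, cv2
from scipy.spatial.transform import Rotation as R
from plant import ctrl, cams, order
def shot(n,f):
    c=cams.read_camera(n); cv2.imwrite(f,c["color"][:,:,::-1]); return c
def ray2plane(c,u,v,z):
    f=192/np.tan(np.radians(c["fov_y"])/2)
    d=np.array([(u-c["cx"])/f,(v-c["cy"])/f]); s=d.copy()
    for _ in range(20): s=d/(1+c["k1"]*(s@s))
    w=R.from_quat(c["orientation"]).apply([s[0],-s[1],-1]); o=np.array(c["origin"])
    return o+w*(z-o[2])/w[2]
E
python3 - <<'E'
from h import *
import pickle
a=shot("top","pics/top.png");b=shot("scene","pics/scene.png")
pickle.dump((a,b),open("cal.pkl","wb"))
for c in(a,b): print({k:v for k,v in c.items() if k!="color"})
print(ctrl.get_state())
i=cv2.resize(cv2.imread("pics/top.png"),(800,600),interpolation=cv2.INTER_CUBIC);cv2.imwrite("pics/top2.png",i)
E
```

```text
{'fov_y': 47.79027695660385, 'cx': 257.04954007129305, 'cy': 193.568740222569, 'k1': -0.13392155752623328, 'origin': array([ 0.45446723, -0.05851547,  1.54394257]), 'orientation': array([ 0.02594634, -0.02504656, -0.70517637,  0.70811421])}
{'fov_y': 42.676301149050495, 'cx': 258.4989120363456, 'cy': 189.16301551005782, 'k1': -0.08056671650326824, 'origin': array([ 1.28555436, -0.55106529,  1.22099962]), 'orientation': array([0.28132839, 0.15317189, 0.4304154 , 0.84388109])}
{'time': 0.1, 'qpos': array([-1.40398647e+00,  2.87130054e-01,  1.57805395e+00,  6.17052346e-05,
        1.27859505e+00, -1.50022434e-01]), 'dq': array([ 0.00076052, -0.00167023, -0.00508975, -0.0009751 , -0.00105531,
       -0.00153704]), 'joint_efforts': array([ 5.47758791e-04, -4.07300162e+01, -2.93699151e+01, -1.65409028e-04,
        3.44847038e-03, -1.94730951e-06]), 'eef_pos': array([ 0.21022881, -0.64079557,  0.23003753]), 'tcp_rot': array([ 9.87479199e-01,  1.57745479e-01,  2.03581465e-05, -1.09341216e-03]), 'contact_force': array([ 0.49652372, -0.5867051 , -0.33150612]), 'wrist_torque': array([-0.01438024,  0.03599199,  0.01180952]), 'finger_force': 0.0, 'opening': 1.0028827114096448}
```

View pics/top2.png

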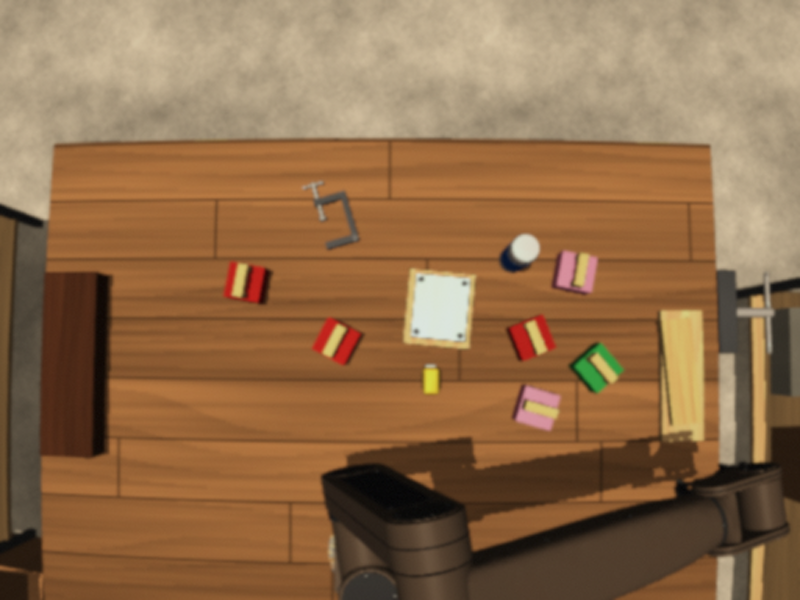

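View pics/scene.png

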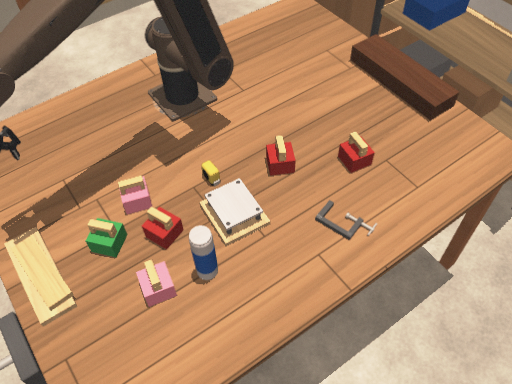

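The pictures show three red blocks, in top.png at 800x600: about (247,283), (338,342) and (531,338). The pink blocks at (577,271) and (538,408) and the green one at (597,367) are look-alikes to leave alone. The stand is at (440,309), the can at (523,250), the tape at (431,380) and the clamp at (335,217). I'll confirm the red blocks and stand in one enlarged crop.

Run:
```python
from h import *
i=cv2.imread("pics/top.png")
t=[]
for (x,y) in [(158,181),(216,219),(340,216),(282,198)]:
    t.append(cv2.resize(i[y-25:y+25,x-33:x+33],(396,300),interpolation=cv2.INTER_CUBIC))
cv2.imwrite("pics/crop.png",np.vstack([np.hstack(t[:2]),np.hstack(t[2:])]))
import pickle
a,b=pickle.load(open("cal.pkl","rb"))
for c,ps in((a,[(158,181),(216,219),(340,216)]),):
    im=cv2.cvtColor(c["color"],cv2.COLOR_RGB2HSV)
    for (x,y) in ps:
        h,s,v=[im[y-24:y+24,x-24:x+24,k].astype(int) for k in range(3)]
        red=((h<6)|(h>172))&(s>190)&(v>70)
        hull=np.zeros(red.shape,np.uint8)
        pts=cv2.findNonZero(red.astype(np.uint8)); cv2.fillConvexPoly(hull,cv2.convexHull(pts),1)
        hd=((h>14)&(h<32)&(v>150)&(hull>0)).astype(np.uint8)
        n,l,st,ce=cv2.connectedComponentsWithStats(hd); k=1+np.argmax(st[1:,4])
        r=cv2.minAreaRect(cv2.findNonZero((l==k).astype(np.uint8)))
        bp=cv2.boxPoints(r)+[x-24,y-24]; 
        W=np.array([ray2plane(c,u,w,.1)[:2] for u,w in bp])
        e=[W[1]-W[0],W[2]-W[1]]; e.sort(key=np.linalg.norm)
        cu,cv_=ce[k]+[x-24,y-24]
        print((cu,cv_),ray2plane(c,cu,cv_,.1)[:2].round(4),"len",[np.linalg.norm(q).round(3) for q in e],"dir",np.degrees(np.arctan2(e[1][1],e[1][0])).round(1))
```

```text
(np.float64(153.08759124087592), np.float64(178.78832116788323)) [0.6074 0.2948] len [np.float64(0.022), np.float64(0.072)] dir -9.4
(np.float64(213.38129496402877), np.float64(217.7841726618705)) [0.4773 0.0888] len [np.float64(0.022), np.float64(0.072)] dir -28.2
(np.float64(342.6619718309859), np.float64(215.6267605633803)) [ 0.486  -0.3433] len [np.float64(0.021), np.float64(0.074)] dir -158.4
```

View pics/crop.png

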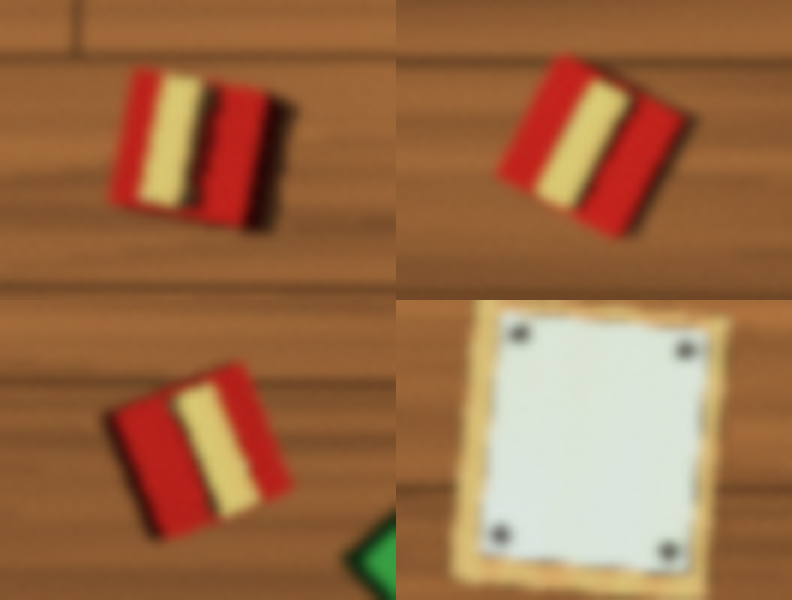

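The crop confirms three plain red blocks with pale handles, and the clear white plate on the stand. Its corners are at about (500,315), (707,328), (690,573) and (482,556) in the crop. I'm heading for the nearest block, at (0.486, -0.343), and working out the plate pose.

>>> move_arm(
  plan=[27.6,29.8,-4,0,0,0.34,85,27.6,29.8,-4,0,0,0.34,85,27.6,29.8,-4,0,0,0.34,85,27.6,29.8,-4,0,0,0.34,85,27.6,29.8,-4,0,0,0.34,85,27.6,29.8,-4,0,0,0.34,85,27.6,29.8,-4,0,0,0.34,85,27.6,29.8,-4,0,0,0.34,85,27.6,29.8,-4,0,0,0.34,85,27.4,29.6,-4,0,0,0.34,85,0,0,0,0,0,0,85,0,0,0,0,0,0,85],
  newtons=40,
)

```text
time: 1.3
eef_pos: [0.4863, -0.3427, 0.1907]
tcp_rot: [0.982, 0.188, -0.001, -0.0]
contact_force: [0.1, 0.1, -0.7]
opening: 0.997
finger_force: 0.0
```

```bash
cat >> h.py <<'E'
def st():
    s=ctrl.get_state(); x=R.from_quat(s["tcp_rot"]).as_matrix()
    print("t",round(s["time"],2),"tcp mm",(s["eef_pos"]*1e3).round(1),"yaw",np.degrees(np.arctan2(x[1,0],x[0,0])).round(2),"tilt",(x[:2,2]*57.3).round(2),"F",s["contact_force"].round(2),"op",round(s["opening"],3),"ff",round(s["finger_force"],1))
E
python3 - <<'E'
from h import *
import pickle
a,b=pickle.load(open("cal.pkl","rb"))
P=np.array([ray2plane(a,249+(X-396)/6-.4,173+(Y-300)/6-.4,.064)[:2] for X,Y in[(500,315),(707,328),(690,573),(482,556)]])
print(P.round(4),P.mean(0).round(4))
v=P[0]-P[3]+P[1]-P[2]; print(np.degrees(np.arctan2(v[1],v[0])),np.linalg.norm(v)/2)
print("can",ray2plane(a,525*.64,248*.64,.19)[:2])
s=shot("scene","pics/s1.png"); st()
cv2.imwrite("pics/s1c.png",cv2.resize(s["color"][100:320,60:353,::-1],(800,600),interpolation=cv2.INTER_CUBIC))
E
```

```text
[[ 0.6251 -0.0867]
 [ 0.6182 -0.2053]
 [ 0.478  -0.1952]
 [ 0.4872 -0.0768]] [ 0.5521 -0.141 ]
-4.102712980948462 0.13942006616941666
can [ 0.66397963 -0.30616397]
t 1.35 tcp mm [ 485.8 -343.6  191. ] yaw 21.58 tilt [-0.05  0.01] F [-0.96 -0.39 -0.11] op 0.998 ff 0.0
```

View pics/s1c.png

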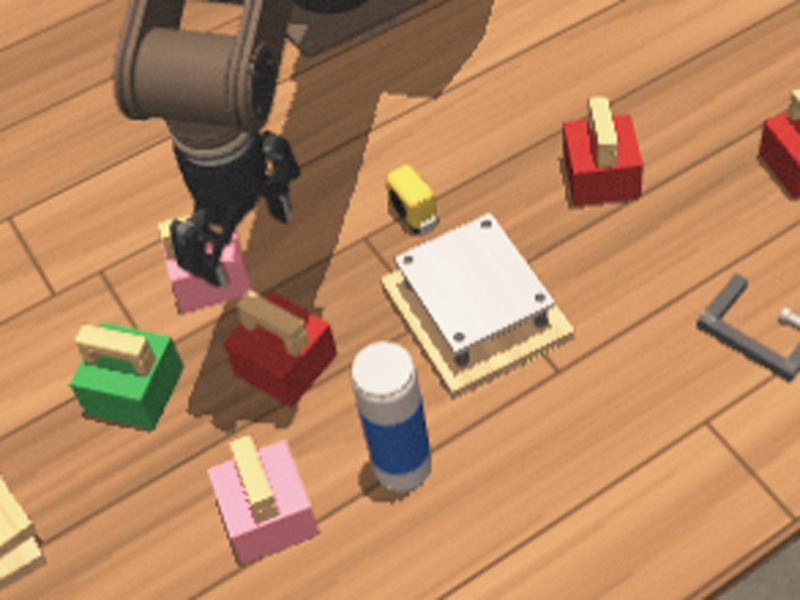

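The gripper hangs over the red block, whose handle is at (273,318) in the crop. The fingers will clear the green block at (125,375) and the can at (395,415). Descending to grip.

>>> move_arm(
  plan=[0,0,-30,0,0,0,85,0,0,-30,0,0,0,85,0,0,-25,0,0,0,85,0,0,-18,0,0,0,85,0,0,-12,0,0,0,85,0,0,-5,0,0,0,85,0,0,0,0,0,0,60,0,0,0,0,0,0,40,0,0,0,0,0,0,26,0,0,0,0,0,0,10,0,0,0,0,0,0,10,0,0,0,0,0,0,10],
  newtons=60,
)

```text
time: 2.55
eef_pos: [0.4864, -0.3434, 0.0723]
tcp_rot: [0.982, 0.187, 0.0, 0.0]
contact_force: [-0.9, 1.9, 4.6]
opening: 0.247
finger_force: 61.5
```

>>> move_arm(
  plan=[0,0,0,0,0,0,10,0,0,0,0,0,0,10,0,0,2,0,0,0,10,0,0,5,0,0,0,10,0,0,8,0,0,0,10,0,0,8,0,0,0,10,0,0,5,0,0,0,10,0,0,2,0,0,0,10,0,0,0,0,0,0,10,0,0,0,0,0,0,10,0,0,0,0,0,0,10,0,0,0,0,0,0,10],
)

```text
time: 3.75
eef_pos: [0.4859, -0.3434, 0.1008]
tcp_rot: [0.982, 0.187, -0.0, -0.0]
contact_force: [-0.1, -1.2, -8.3]
opening: 0.243
finger_force: 59.8
```

Run:
```python
from h import *
for _ in range(3): st(); cams.read_camera("top")
```

```text
t 3.75 tcp mm [ 485.9 -343.4  100.8] yaw 21.55 tilt [-0.03  0.03] F [-0.09 -1.24 -8.33] op 0.243 ff 59.8
t 3.8 tcp mm [ 485.9 -343.4  101. ] yaw 21.55 tilt [-0.03  0.02] F [-0.35  0.1  -9.  ] op 0.244 ff 59.8
t 3.85 tcp mm [ 486.  -343.4  101. ] yaw 21.55 tilt [-0.02  0.02] F [-0.36 -0.99 -6.99] op 0.244 ff 59.8
```

It weighs about 8.1 N (0.83 kg), so this is the steel-cored block; a wooden one could weigh at most 2.8 N. I'll carry it to the plate, centre (552,-141) mm, yaw -4.1°.

>>> move_arm(
  plan=[0,0,8,0,0,0,10,0,0,14,0,0,0,10,0,0,18,0,0,0,10,0,2,16,0,0,0,10,2,6,10,0,0,-1,10,4,12,4,0,0,-2,10,6,18,0,0,0,-2.65,10,7,21,0,0,0,-3,10,7,21,0,0,0,-3,10,7,21,0,0,0,-3,10,7,21,0,0,0,-3,10,7,21,0,0,0,-3,10],
)

```text
time: 5.1
eef_pos: [0.5333, -0.1991, 0.1719]
tcp_rot: [1.0, 0.007, 0.0, -0.0]
contact_force: [1.3, -0.2, -9.1]
opening: 0.247
finger_force: 59.7
```

>>> move_arm(
  plan=[7,21,0,0,0,-2,10,5,16,0,0,0,-1.5,10,4,11,0,0,0,-1,10,2,7,0,0,0,-0.5,10,1,4,0,0,0,0,10,0,0,0,0,0,0,10,0,0,0,0,0,0,10,0,0,0,0,0,0,10],
)

```text
time: 5.9
eef_pos: [0.552, -0.1422, 0.1713]
tcp_rot: [0.999, -0.036, -0.0, 0.0]
contact_force: [0.3, -0.6, -8.0]
opening: 0.251
finger_force: 59.7
```

Run:
```python
from h import *
s=shot("scene","pics/s2.png"); t=shot("top","pics/t2.png"); st()
A=cv2.resize(s["color"][120:260,160:310,::-1],(400,373),interpolation=cv2.INTER_CUBIC)
B=cv2.resize(t["color"][140:280,207:357,::-1],(400,373),interpolation=cv2.INTER_CUBIC)
cv2.imwrite("pics/s2c.png",np.hstack([A,B]))
```

```text
t 6.0 tcp mm [ 552.  -142.1  171.3] yaw -4.15 tilt [-0. -0.] F [ 0.35 -0.55 -8.18] op 0.249 ff 59.7
```

View pics/s2c.png

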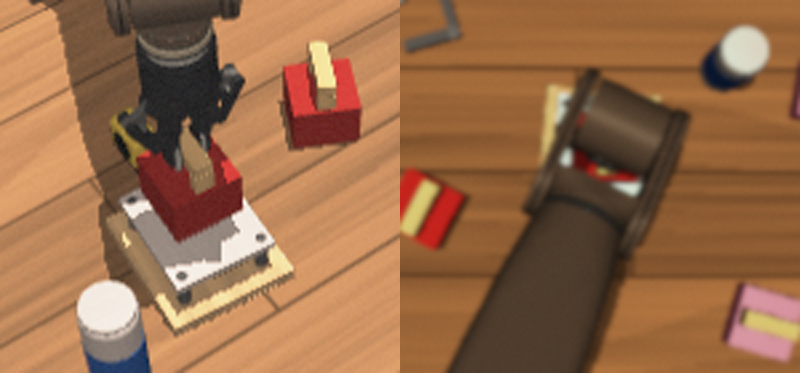

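The scene crop shows the block upright and square above the plate (block about (192,190), plate centre about (197,245)). Lowering gently: contact at TCP z ≈ 136 mm, fully down ≈ 124 mm.

>>> move_arm(
  plan=[0,0,-5,0,0,0,10,0,0,-7,0,0,0,10,0,0,-7,0,0,0,10,0,0,-6,0,0,0,10,0,0,-3,0,0,0,10,0,0,-2,0,0,0,10,0,0,-2,0,0,0,10,0,0,-2,0,0,0,10,0,0,-2,0,0,0,10,0,0,-2,0,0,0,10,0,0,-2,0,0,0,10,0,0,-2,0,0,0,10],
)

```text
time: 7.2
eef_pos: [0.5524, -0.1416, 0.1298]
tcp_rot: [0.999, -0.036, 0.0, 0.0]
contact_force: [-0.6, 1.1, -4.0]
opening: 0.246
finger_force: 60.3
```

>>> move_arm(
  plan=[0,0,-1,0,0,0,10,0,0,-1,0,0,0,10,0,0,-1,0,0,0,10,0,0,-1,0,0,0,10,0,0,0,0,0,0,10,0,0,0,0,0,0,10],
)

```text
time: 7.8
eef_pos: [0.5524, -0.1416, 0.1255]
tcp_rot: [0.999, -0.036, 0.0, 0.0]
contact_force: [0.9, 1.4, -3.3]
opening: 0.248
finger_force: 60.3
```

>>> move_arm(
  plan=[0,0,-0.7,0,0,0,10,0,0,-0.7,0,0,0,10,0,0,0,0,0,0,10,0,0,0,0,0,0,10,0,0,0,0,0,0,10],
)

```text
time: 8.3
eef_pos: [0.5524, -0.1416, 0.1244]
tcp_rot: [0.999, -0.036, 0.0, 0.0]
contact_force: [-0.6, 2.6, -0.8]
opening: 0.245
finger_force: 60.6
```

>>> move_arm(
  plan=[0,0,-0.5,0,0,0,10,0,0,0,0,0,0,10,0,0,0,0,0,0,10],
  newtons=20,
)

```text
time: 8.6
eef_pos: [0.5524, -0.1416, 0.1243]
tcp_rot: [0.999, -0.036, 0.0, 0.0]
contact_force: [-1.3, 4.0, 5.0]
opening: 0.239
finger_force: 61.4
```

>>> move_arm(
  plan=[0,0,0,0,0,0,24,0,0,0,0,0,0,28,0,0,0,0,0,0,35,0,0,0,0,0,0,45,0,0,0,0,0,0,60,0,0,0,0,0,0,80,0,0,0,0,0,0,85,0,0,0,0,0,0,85,0,0,0,0,0,0,85],
)

```text
time: 9.5
eef_pos: [0.5521, -0.1416, 0.1234]
tcp_rot: [0.999, -0.036, 0.0, 0.0]
contact_force: [-0.1, -0.0, -0.4]
opening: 0.998
finger_force: 0.0
```

>>> move_arm(
  plan=[0,0,5,0,0,0,85,0,0,15,0,0,0,85,0,0,25,0,0,0,85,0,0,30,0,0,0,85,0,0,30,0,0,0,85,0,0,20,0,0,0,85,-15,20,5,0,0,0,85,-20,30,0,0,0,0,85,-20,30,0,0,0,0,85,-20,30,0,0,0,0,85,-15,30,0,0,0,0,85,0,20,0,0,0,0,85],
)

```text
time: 10.7
eef_pos: [0.4608, 0.0201, 0.255]
tcp_rot: [0.999, -0.035, 0.001, -0.0]
contact_force: [0.5, -0.2, 0.0]
opening: 0.993
finger_force: 0.0
```

Run:
```python
from h import *
s=shot("scene","pics/s3.png"); t=shot("top","pics/t3.png"); st()
A=cv2.resize(s["color"][130:250,160:290,::-1],(400,369),interpolation=cv2.INTER_CUBIC)
B=cv2.resize(t["color"][140:260,217:347,::-1],(400,369),interpolation=cv2.INTER_CUBIC)
cv2.imwrite("pics/s3c.png",np.hstack([A,B]))
```

```text
t 10.8 tcp mm [461.9  20.2 255.1] yaw -3.91 tilt [ 0.16 -0.  ] F [-0.78  0.15  0.02] op 0.991 ff 0.0
```

View pics/s3c.png

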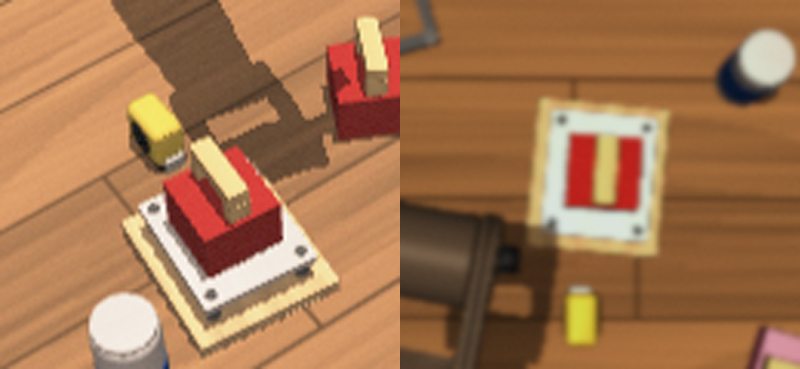

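The block stands upright, centred and square on the plate (about (604,171) on the right, plate centre about (600,175)). The plate was bottomed out before release: the force rose to +5 N with no further travel. The other blocks, the tape and the can are where they were.

```bash
python3 -c "
from plant import order; print(order.sign_off())"
```

```text
the job is handed in; nothing more can be done
None
```

I set the steel-cored block (about 0.83 kg, the first one lifted) upright in the middle of the plate, which was fully down, left the other two blocks untouched, and handed the job in at about 11 s.

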